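# Sweep the punched slugs off the layout plate into the scrap tray

## Robot

A 6-joint arm with a two-finger parallel gripper is mounted at the origin on the work surface. World frame = base frame: x ahead of the robot, y to its left, z up, the work surface at z = 0. Lengths are in m, angles in rad, forces in N, time in s.
With the tool pointing down it reaches from about 0.25 to 0.775 m from the base axis. Payload 4 kg.
Tool frame: the origin (TCP) lies at the very end of the fingers, on their centre line; the grasp point (between the pads) lies 19 mm behind it (robot.grip_point_offset is the distance from the TCP to the grasp point, in m); z points along the fingers, x is the direction in which the jaws open and shut, and the axes are right-handed (so a half turn about z gives the same grasp; the last joint's range is limited). The gripper opens to 94 mm and grips with 3 to 60 N. Pads are 16 mm wide; open, the fingers measure 119 mm over their backs; the gripper's body (75 mm by 177 mm) begins 78 mm behind the grasp point.
Start: joints at [1.123, 0.087, 1.371, -0, 1.684, -0.103], TCP at [0.186, 0.518, 0.206] pointing down, gripper open.
Joint ranges: [-3.1, 3.1], [-0.76, 2.03], [0.27, 2.55], [-1.08, 4.22], [0.17, 2.65], [-2.57, 2.57]. Speed limits (rad/s): [2.79, 2.79, 3.14, 3.14, 3.14, 3.14].

## Interface

Orientations are given as [roll, pitch, yaw] about the fixed x, y, z axes, in that order (R = Rz(yaw) Ry(pitch) Rx(roll)).
In Python, from bench import robot gives the robot as it stands.
- The arm moves only by the shell command python3 -m inch 'ROWS'. ROWS is text: rows parted by semicolons, each of 5 numbers parted by spaces: the shift along the tool's x, y, z in cm, then the turn about the tool's z in rad, then the closure, from 0 (fully open) to 1 (shut). In form: tx ty tz spin claw; .... A call has 1 to 20 rows; each row is the pose to reach, as a shift and turn from the pose measured when the call began, along the tool's axes at that moment; what a row does not reach only later rows make up. A row lasts 1/12 s, in which the tool goes at most 41.7 mm and 7.16 degrees, less where a joint would pass 70% of its speed; a pose out of reach is approached as far as the arm can. A call with a gripper value outside its range is refused whole. The fingers move at their own pace and stop on an object; the grip force is fixed at half the most. Time passes only in rows, so rows that repeat a pose let the fingers close. It gives the time, the measured TCP pose, the force and the opening at its end, in the units of the state.
- robot.get_obs(): the state, without advancing time (a new reading comes with each control period).
- robot.snapshot(name): name is "scene" or "top" or "wrist"; returns (picture, depth): 420x560x3 uint8, blue, green, red; 420x560 float32, m along the optical axis (not along the pixel's ray), 0 where there is no reading.
- robot.camera_info(name): a dict with "K" (3x3 intrinsics, pixels), "extrinsics" (4x4, takes a point from world to camera coordinates); the wrist camera has in their place "mount" (4x4, takes a point from camera to tool coordinates, whose origin is the TCP and whose axes are the tool frame's). Camera axes: x right, y down, z forward; pixel columns grow to the right and rows downward; lengths in m; the calibration is good to about 2 mm. A picture is of the moment at which its call begins: read the wrist's pose just before it. camera_info takes no time and is no camera call.
- robot.close_job(): hands the job in, once; it reports no verdict.
The state is a dict: "time": time; "joint_positions": joint angles; "qvel": joint speeds; "joint_torque": joint torques, N m; "tool_pos": TCP position; "ee_rot": TCP orientation; "wrist_force": force on the tool from outside, world axes, zero at the start; "wrist_torque": the same for the moment, N m; "width": finger opening in m.
Only numpy, scipy, OpenCV 4.12 (cv2) and the standard library are available. Lean on these libraries where they do the work, as an engineer would, in place of code of your own. Each camera call takes 0.05 s, during which the arm holds its last target.

## Task

Clear the layout plate: with your fingertips, sweep the three flat round slugs across the plate and over its edge into the empty, undivided scrap tray, pushing them along the surface without picking any of them up. Leave the finished bush standing where it is on the plate, do not disturb the hammer and the tin, put no slug in the divided parts box, and finish with the hand clear.

Things in the scene. Friction and masses are not known exactly. Their poses are not given: they have to be found in the camera images.
- plate: Fixed dark steel layout plate lying on the bench, 250 (its x) x 260 (its y) x 40 mm high, with a bare flat top and no rim. Origin at the centre of its underside, z up.
- plate_top (a point): Centre of the plate's top face, 40 mm above the bench.
- tray: Scrap tray: fixed, empty, grey sheet-metal, open on top, no dividers, 250 (its x) x 130 (its y) x 28 mm high, walls and floor 4 mm. It stands on the bench with its long side along one of the plate's 250 mm edges (3 mm gap), on the plate's +y or -y side, its axes parallel to the plate's; its rim is 12 mm below the plate's top, so what slides off that edge drops in. Origin at the centre of its underside.
- partsbox: Parts box: fixed, grey, the same outside size as the tray but with two dividers and four finished bushes in it (they reach 42 mm above the bench). It lies along the opposite edge of the plate. Origin at the centre of its underside.
- bush_center (a point): Finished steel bush standing loose and upright on the plate among the slugs: a tube 30 mm in outer diameter, 16 mm bore, 42 mm high. This point is its centre, half-way up.
- bush: The same loose bush; origin at the centre of its underside, z along its axis.
- hammer: Loose hammer lying on the bench beyond the plate, 260 mm long, its head 88 mm across and 26 mm high at its +x end, handle towards its -x; origin under the middle of its length.
- tin: Loose closed plain metal tin, 70 mm in diameter, 90 mm high, standing on the bench beyond the plate; origin at the centre of its underside.
- slug0_center (a point): Scrap slug 1 of 3: loose plain steel disc lying flat on the plate, 34 mm in diameter, 8 mm thick, about 57 g (alike in all three). This point is its centre, half-way up. Slugs and bush stand in four lanes about 60 mm apart along the plate's x, one in each lane, in any order, each at its own place along the plate's y.
- slug0: The same slug 1; origin at the centre of its underside.
- slug1_center (a point): Scrap slug 2 of 3: loose plain steel disc lying flat on the plate, 34 mm in diameter, 8 mm thick, about 57 g (alike in all three). This point is its centre, half-way up. Slugs and bush stand in four lanes about 60 mm apart along the plate's x, one in each lane, in any order, each at its own place along the plate's y.
- slug1: The same slug 2; origin at the centre of its underside.
- slug2_center (a point): Scrap slug 3 of 3: loose plain steel disc lying flat on the plate, 34 mm in diameter, 8 mm thick, about 57 g (alike in all three). This point is its centre, half-way up. Slugs and bush stand in four lanes about 60 mm apart along the plate's x, one in each lane, in any order, each at its own place along the plate's y.
- slug2: The same slug 3; origin at the centre of its underside.

How it is judged:
By the outcome, as a careful person would: the job done as asked, in the order asked, and still so for the second after the job is handed in, with the robot touching nothing.
It also fails if it takes over 54 s, if anything falls off the work surface, if the arm or the gripper's body presses on something with over 40 N, if the wrist force passes 120 N, or if a joint passes its speed limit or range.

## Working session

There is one attempt and no reset: what is moved stays moved. The work goes in short steps, Python scripts to look and compute and a shell command to move; the robot and the scene stay as the last step left them, time stands still between calls to the robot, and variables do not carry over. Pictures are saved under pics/ and viewed, and the job is handed in when it is done.

```bash
ls; mkdir -p pics; python3 - <<'E'
from bench import robot
import cv2
o=robot.get_obs();print({k:o[k] for k in('time','tool_pos','ee_rot','width','wrist_force')})
for n in("top","scene"):
    p,d=robot.snapshot(n);cv2.imwrite(f"pics/{n}0.png",p)
    import numpy as np; np.save(f"pics/{n}0.npy",d)
    c=robot.camera_info(n);print(n,c["K"],c["extrinsics"])
E
```

```text
pics
{'time': 0.0, 'tool_pos': array([0.18567395, 0.51712353, 0.20431255]), 'ee_rot': array([-3.14136893e+00,  2.18771398e-03,  1.22598201e+00]), 'width': 0.09358471897484599, 'wrist_force': array([-0.1341856 ,  0.69154452,  0.69458475])}
top [[438.52061165   0.         278.66907154]
 [  0.         438.52061165 209.45383656]
 [  0.           0.           1.        ]] [[-0.02119276 -0.99974175  0.00820386  0.03861518]
 [-0.98936486  0.01979029 -0.14410246  0.64712417]
 [ 0.14390289 -0.01117054 -0.98952876  0.76005824]
 [ 0.          0.          0.          1.        ]]
scene [[424.66388389   0.         276.39327862]
 [  0.         424.66388389 211.40325897]
 [  0.           0.           1.        ]] [[ 0.83212136  0.55449972  0.01020331 -0.5309193 ]
 [ 0.3833645  -0.56181456 -0.73307303 -0.19984404]
 [-0.40075642  0.61391731 -0.6800734   1.02370606]
 [ 0.          0.          0.          1.        ]]
```

View pics/top0.png

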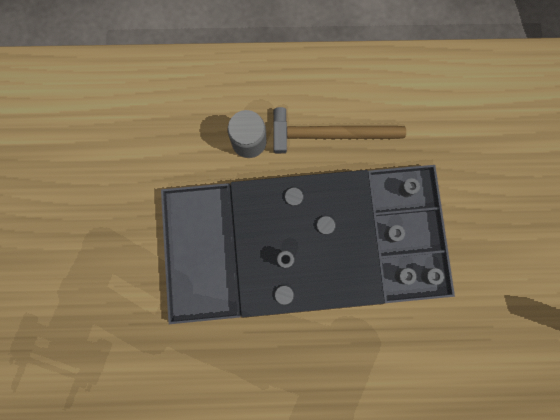

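View pics/scene0.png

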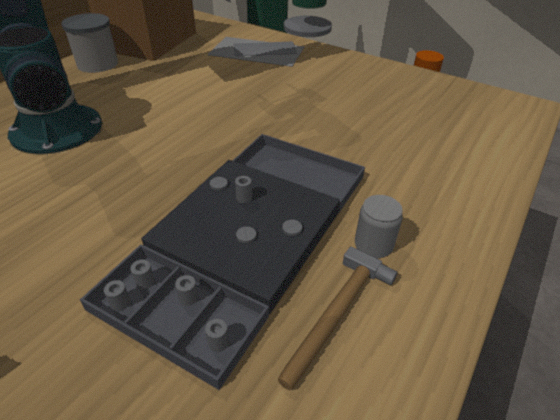

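The top view has the tray (empty) on the left at about (200,253), which is the +y side, and the parts box on the right at about (410,235). Slugs are at about (294,197), (326,225) and (285,295), and the bush is at about (286,259). The tin (247,132) and hammer (280–405,132) are beyond the plate. Next I'll measure these.

```bash
cat > h.py <<'E'
import numpy as np, cv2
from bench import robot
def ray(n,u,v,z):
    c=robot.camera_info(n);K=np.array(c["K"]);E=np.array(c["extrinsics"]);R=E[:3,:3];t=E[:3,3]
    o=-R.T@t; d=R.T@np.linalg.inv(K)@np.array([u,v,1.]); return o+d*(z-o[2])/d[2]
def blobs(p,lo=85,amin=120,amax=2000):
    hsv=cv2.cvtColor(p,cv2.COLOR_BGR2HSV)
    m=((hsv[...,1]<60)&(hsv[...,2]>lo)).astype(np.uint8)
    n,l,s,c=cv2.connectedComponentsWithStats(m)
    return [(c[i].round(1),s[i]) for i in range(1,n) if amin<s[i,4]<amax]
E
python3 - <<'E'
from h import *
p=cv2.imread("pics/top0.png")
for c,s in blobs(p): print("top",c,s,ray("top",*c,.048).round(4))
p2=cv2.imread("pics/scene0.png")
for c,s in blobs(p2): print("scene",c,s,ray("scene",*c,.048).round(4))
# plate corners by eye
for uv in((231,179),(369,172),(385,304),(241,315)): print(uv,ray("top",*uv,.04).round(4))
for uv in((163,191),(171,321)): print("tray",uv,ray("top",*uv,.028).round(4))
for uv in((247,123),(265,137)): print("tin",ray("top",*uv,.09).round(4))
for uv in((280,109),(280,152),(405,132)): print("ham",ray("top",*uv,.02).round(4))
cv2.imwrite("pics/crop.png",cv2.resize(p[90:330,150:460],None,fx=2.5,fy=2.5,interpolation=cv2.INTER_CUBIC))
E
```

```text
top [280.2 129.7] [274 107  13  45 505] [0.7996 0.0192 0.048 ]
top [246.8 128. ] [ 228  110   38   38 1076] [0.8041 0.0821 0.048 ]
top [176.8 212.6] [161 183  67  93 279] [0.6455 0.2119 0.048 ]
top [293.7 196.1] [285 188  18  17 241] [ 0.6719 -0.003   0.048 ]
top [325.7 224.7] [317 216  18  18 254] [ 0.6177 -0.0601  0.048 ]
top [285.3 259. ] [277 251  17  17 146] [0.5569 0.0152 0.048 ]
top [284.1 294.8] [275 286  19  19 273] [0.4934 0.0189 0.048 ]
scene [218.3   7.8] [193   0  47  21 642] [-0.1446  0.7944  0.048 ]
scene [76.3 55.4] [ 68  37  19  35 123] [-0.2106  0.2358  0.048 ]
scene [252.8  45.4] [213  37  85  21 800] [0.1606 0.5866 0.048 ]
scene [410.4  56. ] [405  47  11  18 131] [0.5831 0.7879 0.048 ]
scene [554.6 148.8] [546 132  14  31 226] [1.0075 0.5045 0.048 ]
scene [551.3 172.2] [541 164  19  21 174] [1.0145 0.4115 0.048 ]
scene [218.1 182.1] [210 177  17  11 142] [0.4935 0.0171 0.048 ]
scene [380.6 210.5] [ 360  195   43   33 1051] [0.7806 0.1171 0.048 ]
scene [291.7 226.3] [283 220  19  14 199] [ 0.6718 -0.0048  0.048 ]
scene [245.6 233.3] [236 227  20  14 213] [ 0.6172 -0.0619  0.048 ]
scene [369.6 262.5] [344 247  52  35 616] [ 0.8148 -0.0041  0.048 ]
scene [140.2 266.7] [131 260  19  14 157] [ 0.5264 -0.21    0.048 ]
scene [184.9 283.1] [176 276  19  15 177] [ 0.6045 -0.1949  0.048 ]
scene [113.9 288.1] [104 281  20  15 179] [ 0.5249 -0.2598  0.048 ]
scene [215.7 327.8] [205 318  22  20 263] [ 0.6904 -0.2276  0.048 ]
(231, 179) [0.7082 0.1132 0.04  ]
(369, 172) [ 0.7166 -0.1463  0.04  ]
(385, 304) [ 0.4728 -0.1628  0.04  ]
(241, 315) [0.4591 0.0967 0.04  ]
tray (163, 191) [0.6901 0.2429 0.028 ]
tray (171, 321) [0.4502 0.2245 0.028 ]
tin [0.799  0.0791 0.09  ]
tin [0.7725 0.0474 0.09  ]
ham [0.8512 0.0181 0.02  ]
ham [0.7641 0.02   0.02  ]
ham [ 0.7998 -0.2254  0.02  ]
```

View pics/crop.png

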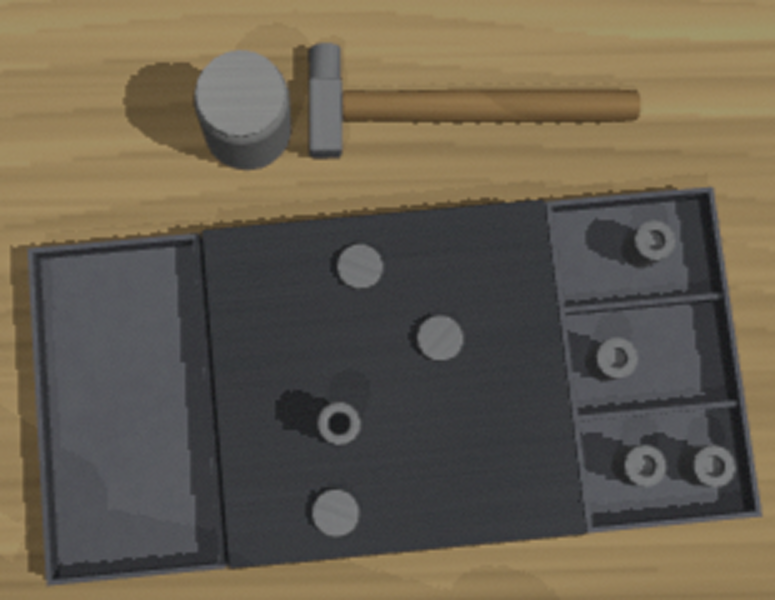

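```bash
cat >> h.py <<'E'
from scipy.spatial.transform import Rotation as Ro
YAW=.06; C=np.array([.589,-.025])
ex=np.array([np.cos(YAW),np.sin(YAW)]); ey=np.array([-np.sin(YAW),np.cos(YAW)])
def loc(p): d=np.asarray(p)[:2]-C; return np.array([d@ex,d@ey])
def wor(lx,ly): return C+lx*ex+ly*ey
def shift(lx,ly,z):
    o=robot.get_obs();R=Ro.from_euler('xyz',o['ee_rot']).as_matrix()
    d=np.array([*wor(lx,ly),z])-o['tool_pos']
    print("to",(lx,ly,z),"shift cm",(R.T@d*100).round(2),"spin",round(o['ee_rot'][2]-YAW,3))
E
python3 - <<'E'
from h import *
for n,a,b in(("A",(.6719,-.003),(.6718,-.0048)),("B",(.6177,-.0601),(.6172,-.0619)),("C",(.4934,.0189),(.4935,.0171))): print(n,loc(np.add(a,b)/2).round(4))
print("bush",ray("top",285.8,259.3,.082),loc(ray("top",285.8,259.3,.082)).round(4))
o=robot.get_obs(); print(o['time'])
shift(.026,-.075,.12)
E
```

```text
A [0.084  0.0161]
B [ 0.0262 -0.0376]
C [-0.0928  0.0487]
bush [0.55527848 0.01518722 0.082     ] [-0.0313  0.0421]
0.1
to (0.026, -0.075, 0.12) shift cm [-43.25  61.63   8.51] spin 1.166
```

```bash
python3 -m inch '-5 7 0 0.12 0.3; -10 14 1 0.24 0.5; -15 21 2 0.36 0.77; -20 28 3 0.48 0.77; -25 35 4 0.6 0.77; -30 42 5 0.72 0.77; -34 48 6 0.84 0.77; -38 54 7 0.96 0.77; -41 58 8 1.08 0.77; -43.2 61.6 8.5 1.166 0.77; -43.2 61.6 8.5 1.166 0.77; -43.2 61.6 8.5 1.166 0.77; -43.2 61.6 8.5 1.166 0.77; -43.2 61.6 8.5 1.166 0.77; -43.2 61.6 8.5 1.166 0.77; -43.2 61.6 8.5 1.166 0.77; -43.2 61.6 8.5 1.166 0.77; -43.2 61.6 8.5 1.166 0.77; -43.2 61.6 8.5 1.166 0.77; -43.2 61.6 8.5 1.166 0.77'
python3 - <<'E'
from h import *
shift(.026,-.075,.044)
p,d=robot.snapshot("wrist");cv2.imwrite("pics/w1.png",p)
p,d=robot.snapshot("top");cv2.imwrite("pics/t1.png",p)
E
```

```text
time: 1.77
tool_pos: [0.6194, -0.1002, 0.1177]
ee_rot: [3.141, 0.004, 0.056]
wrist_force: [-0.4, -0.6, -0.6]
width: 0.0215
to (0.026, -0.075, 0.044) shift cm [ 0.05 -0.19  7.37] spin -0.004
```

View pics/w1.png

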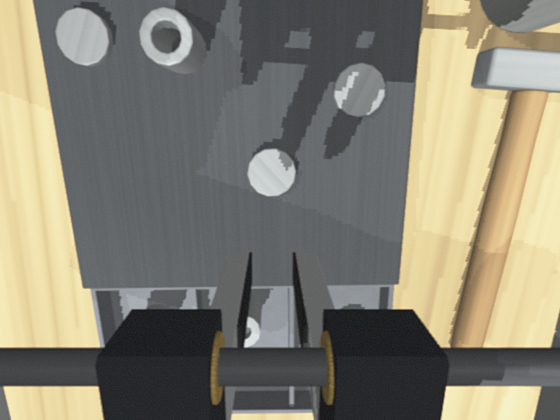

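View pics/t1.png

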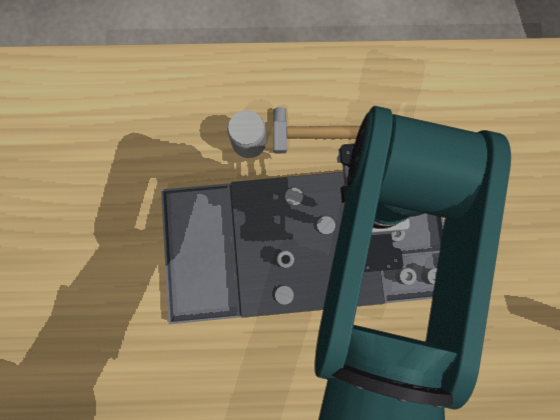

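```bash
python3 -m inch '0 -0.2 2.5 0 0.77; 0 -0.2 5 0 0.77; 0 -0.2 6.5 0 0.77; 0 -0.2 7.3 0 0.77; 0 -0.2 7.3 0 0.77; 0 -0.2 7.3 0 0.77'
python3 - <<'E'
from h import *
shift(.026,.165,.0445)
E
```

```text
time: 2.37
tool_pos: [0.6183, -0.094, 0.0474]
ee_rot: [3.141, 0.002, 0.061]
wrist_force: [0.7, -0.8, 0.3]
width: 0.0214
to (0.026, 0.165, 0.0445) shift cm [  0.12 -23.56   0.28] spin 0.001
```

```bash
python3 -m inch '0 0 0.4 0 0.77; 0 0 0.4 0 0.77; 0 0 0.4 0 0.77'
python3 - <<'E'
from h import *
shift(.026,.165,.0445)
p,d=robot.snapshot("wrist");cv2.imwrite("pics/w2.png",p)
E
```

```text
time: 2.62
tool_pos: [0.6189, -0.0939, 0.0446]
ee_rot: [3.141, -0.0, 0.062]
wrist_force: [-0.4, -0.3, 1.1]
width: 0.0215
to (0.026, 0.165, 0.0445) shift cm [ 6.000e-02 -2.356e+01 -1.000e-02] spin 0.002
```

View pics/w2.png

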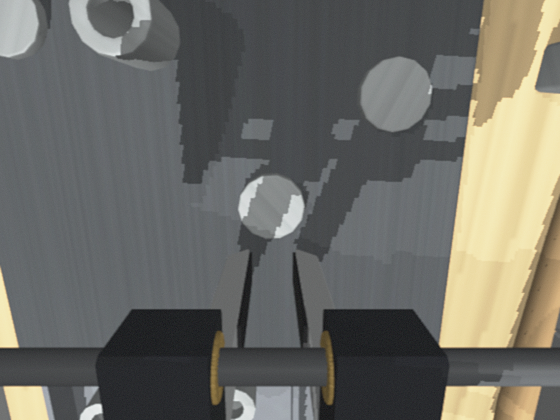

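The wrist view shows slug 2 at (271,206), centred on the finger gap (columns 250–295). The bush and the other slugs are clear of the path, so I'll push.

```bash
python3 -m inch '0 -0.5 0.1 0 0.77; 0 -1.2 0.1 0 0.77; 0 -2.2 0.1 0 0.77; 0 -3.2 0.1 0 0.77; 0 -4.2 0.1 0 0.77; 0 -5.2 0.1 0 0.77; 0 -6.2 0.1 0 0.77; 0 -7.2 0.1 0 0.77; 0 -8.0 0.1 0 0.77; 0 -8.5 0.1 0 0.77; 0 -8.8 0.1 0 0.77; 0 -9 0.1 0 0.77'
python3 - <<'E'
from h import *
shift(.026,.165,.0445)
p,d=robot.snapshot("wrist");cv2.imwrite("pics/w3.png",p)
E
```

```text
time: 3.67
tool_pos: [0.6134, -0.0039, 0.0435]
ee_rot: [3.14, 0.0, 0.062]
wrist_force: [-0.9, -0.9, 0.7]
width: 0.0217
to (0.026, 0.165, 0.0445) shift cm [  0.06 -14.54  -0.12] spin 0.002
```

View pics/w3.png

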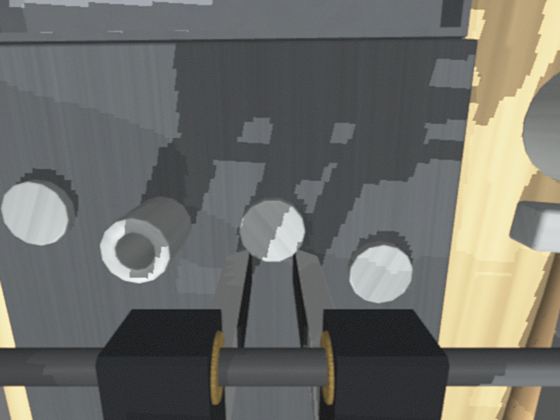

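```bash
python3 -m inch '0 -0.5 0 0 0.77; 0 -1.2 0 0 0.77; 0 -2.2 0 0 0.77; 0 -3.2 0 0 0.77; 0 -4.2 0 0 0.77; 0 -5.2 0 0 0.77; 0 -6.2 0 0 0.77; 0 -7.2 0 0 0.77; 0 -8.2 0 0 0.77; 0 -9.2 0 0 0.77; 0 -10.2 0 0 0.77; 0 -11.2 0 0 0.77; 0 -12.2 0 0 0.77; 0 -13.2 0 0 0.77; 0 -14 0 0 0.77; 0 -14.5 0 0 0.77; 0 -14.5 -1 0 0.77; 0 -14.5 -4 0 0.77; 0 -14.5 -7 0 0.77; 0 -14.5 -7 0 0.77'
python3 - <<'E'
from h import *
shift(.084,-.02,.12)
p,d=robot.snapshot("wrist");cv2.imwrite("pics/w4.png",p)
p,d=robot.snapshot("scene");cv2.imwrite("pics/s4.png",p)
E
```

```text
time: 5.38
tool_pos: [0.6086, 0.1414, 0.1218]
ee_rot: [-3.142, -0.013, 0.061]
wrist_force: [0.0, -0.4, 1.4]
width: 0.0218
to (0.084, -0.02, 0.12) shift cm [ 5.42 18.49  0.25] spin 0.001
```

View pics/w4.png

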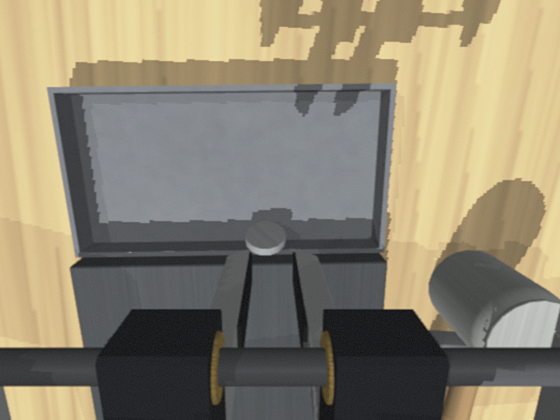

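View pics/s4.png

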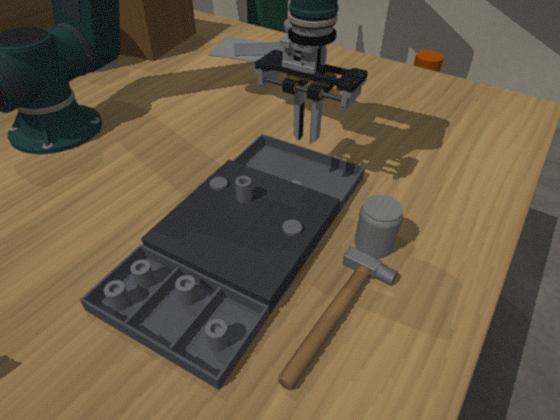

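```bash
python3 - <<'E'
import cv2
p=cv2.imread("pics/w4.png")[190:280,190:340]
cv2.imwrite("pics/w4z.png",cv2.resize(p,None,fx=5,fy=5,interpolation=cv2.INTER_CUBIC))
E
python3 -m inch '2 4 0 0 0.77; 4 8 0 0 0.77; 5.4 11 0 0 0.77; 5.4 14.5 0 0 0.77; 5.4 17 0 0 0.77; 5.4 18.5 0 0 0.77; 5.4 18.5 0 0 0.77; 5.4 18.5 0 0 0.77; 5.4 18.5 0 0 0.77'
python3 - <<'E'
from h import *
shift(.084,-.02,.043)
p,d=robot.snapshot("wrist");cv2.imwrite("pics/w5.png",p)
p,d=robot.snapshot("top");cv2.imwrite("pics/t5.png",p)
E
```

```text
time: 6.23
tool_pos: [0.6708, -0.0389, 0.1162]
ee_rot: [-3.141, -0.004, 0.062]
wrist_force: [-0.4, 0.3, -0.2]
width: 0.0214
to (0.084, -0.02, 0.043) shift cm [0.29 0.13 7.32] spin 0.002
```

View pics/w4z.png

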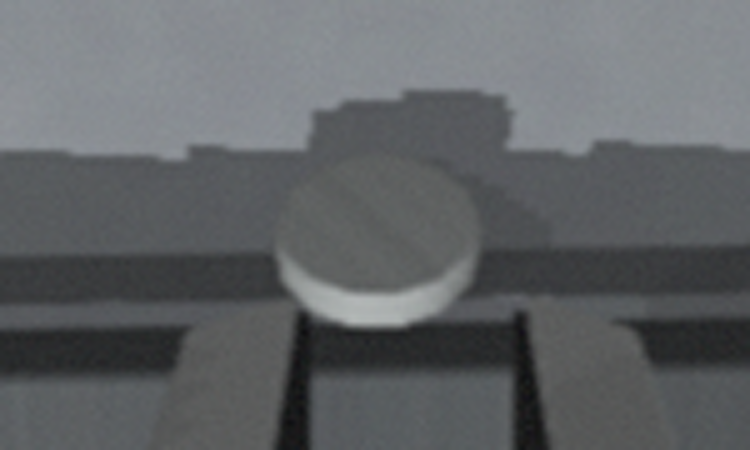

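View pics/w5.png

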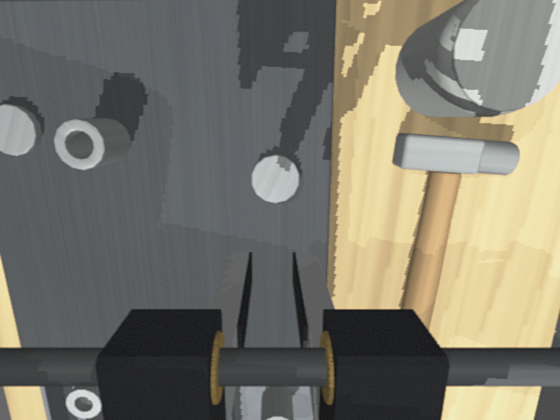

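View pics/t5.png

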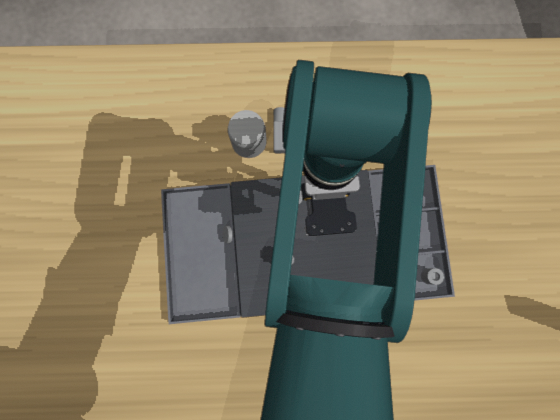

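Slug 2 is in the tray but leaning on the near wall, seen at (265,237); I'll knock it flat later. Slug 1 is at (275,178) against a gap centre of 272, so I'll shift +0.25 cm and lower.

```bash
python3 -m inch '0.25 0.1 2.5 0 0.77; 0.25 0.1 5 0 0.77; 0.25 0.1 6.5 0 0.77; 0.25 0.1 7.3 0 0.77; 0.25 0.1 7.3 0 0.77; 0.25 0.1 7.3 0 0.77; 0.25 0.1 7.3 0 0.77'
python3 - <<'E'
from h import *
shift(.084,.165,.0435)
p,d=robot.snapshot("wrist");cv2.imwrite("pics/w6.png",p)
E
```

```text
time: 6.92
tool_pos: [0.6747, -0.0387, 0.045]
ee_rot: [3.141, -0.007, 0.064]
wrist_force: [-0.1, -0.0, -0.8]
width: 0.0216
to (0.084, 0.165, 0.0435) shift cm [ 1.000e-02 -1.838e+01  1.500e-01] spin 0.004
```

View pics/w6.png

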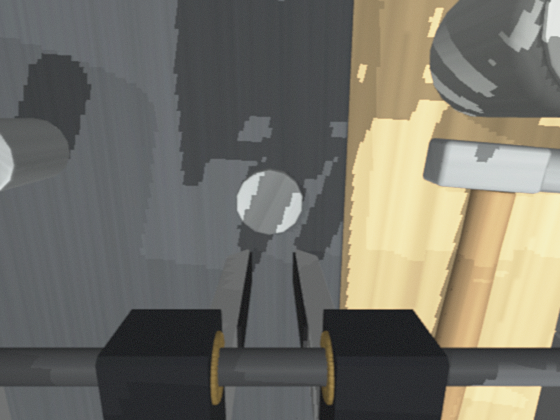

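```bash
python3 -m inch '-0.1 -0.5 0.1 0 0.77; -0.1 -1.2 0.1 0 0.77; -0.1 -2.2 0.1 0 0.77; -0.1 -3.2 0.1 0 0.77; -0.1 -4.2 0.1 0 0.77; -0.1 -5.3 0.1 0 0.77; -0.1 -6.5 0.1 0 0.77; -0.1 -8 0.1 0 0.77; -0.1 -9.8 0.1 0 0.77; -0.1 -12 0.1 0 0.77; -0.1 -14.5 0.1 0 0.77; -0.1 -17 0.1 0 0.77; -0.1 -19 0.1 0 0.77; -0.1 -19 0.1 0 0.77; -0.1 -19 0 0 0.77; -0.1 -19 -2 0 0.77; -0.1 -19 -5 0 0.77; -0.1 -19 -7.5 0 0.77; -0.1 -19 -7.5 0 0.77'
python3 - <<'E'
from h import *
shift(-.093,.015,.12)
p,d=robot.snapshot("wrist");cv2.imwrite("pics/w7.png",p)
E
```

```text
time: 8.55
tool_pos: [0.6644, 0.1502, 0.1274]
ee_rot: [-3.141, -0.019, 0.063]
wrist_force: [1.1, 0.6, 0.9]
width: 0.0219
to (-0.093, 0.015, 0.12) shift cm [-17.93  15.49   0.4 ] spin 0.003
```

View pics/w7.png

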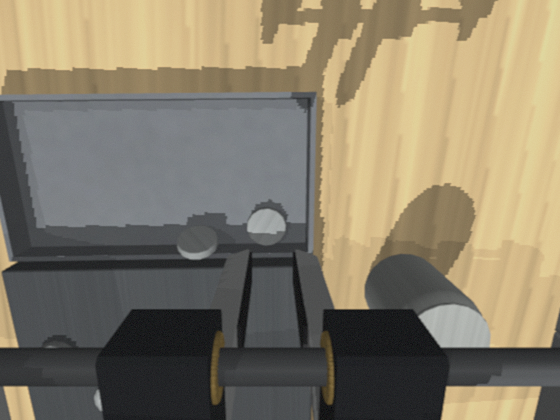

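Slug 1 now lies flat in the tray at (266,225); slug 2 still leans at (197,242). Next is slug 3.

```bash
python3 -m inch '-2 1 0 0 0.77; -5 3.5 0 0 0.77; -8.5 7 0 0 0.77; -12 10.5 0 0 0.77; -15.5 13.5 0 0 0.77; -17.9 15.5 0 0 0.77; -17.9 15.5 0.4 0 0.77; -17.9 15.5 0.4 0 0.77; -17.9 15.5 0.4 0 0.77; -17.9 15.5 0.4 0 0.77'
python3 - <<'E'
from h import *
shift(-.093,.01,.044)
p,d=robot.snapshot("wrist");cv2.imwrite("pics/w8.png",p)
E
```

```text
time: 9.43
tool_pos: [0.4952, -0.0153, 0.1173]
ee_rot: [-3.141, -0.015, 0.063]
wrist_force: [-0.3, 0.1, -0.2]
width: 0.0216
to (-0.093, 0.01, 0.044) shift cm [-0.11  0.54  7.33] spin 0.003
```

View pics/w8.png

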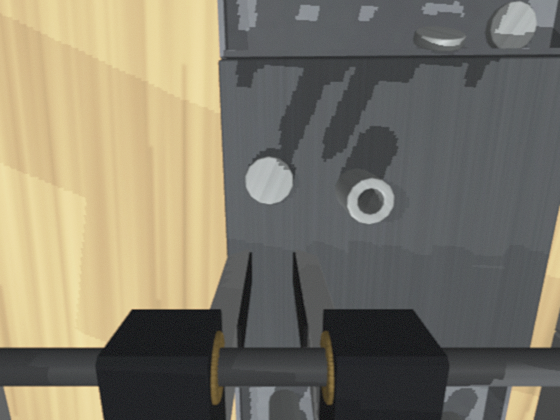

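```bash
python3 -m inch '-0.15 0.2 2.5 0 0.77; -0.15 0.2 5 0 0.77; -0.15 0.2 6.5 0 0.77; -0.15 0.2 7.3 0 0.77; -0.15 0.2 7.3 0 0.77; -0.15 0.2 7.3 0 0.77; -0.15 0.2 7.3 0 0.77'
python3 - <<'E'
from h import *
shift(-.0935,.165,.0435)
p,d=robot.snapshot("wrist");cv2.imwrite("pics/w9.png",p)
E
```

```text
time: 10.07
tool_pos: [0.4966, -0.0168, 0.0457]
ee_rot: [-3.141, -0.018, 0.065]
wrist_force: [0.3, -0.2, -0.3]
width: 0.0219
to (-0.0935, 0.165, 0.0435) shift cm [ -0.11 -15.13   0.22] spin 0.005
```

View pics/w9.png

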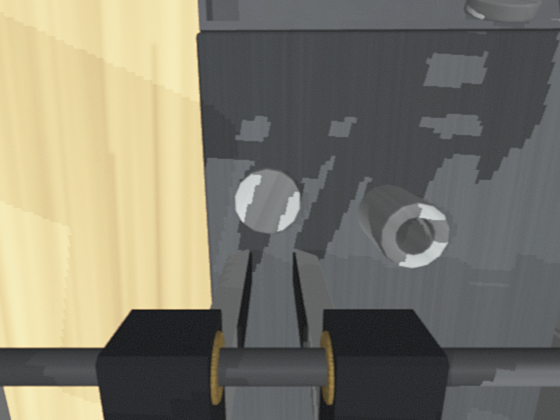

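```bash
python3 -m inch '-0.2 -0.3 0.15 0 0.77; -0.2 -0.8 0.15 0 0.77; -0.2 -1.6 0.15 0 0.77; -0.2 -2.4 0.15 0 0.77; -0.2 -3.3 0.15 0 0.77; -0.2 -4.3 0.15 0 0.77; -0.2 -5.5 0.15 0 0.77; -0.2 -7 0.15 0 0.77; -0.2 -9 0.15 0 0.77; -0.2 -11.4 0.15 0 0.77; -0.2 -13.8 0.15 0 0.77; -0.2 -15.8 0.15 0 0.77; -0.2 -15.8 0.15 0 0.77; -0.2 -15.8 0 0 0.77; -0.2 -15.8 -2 0 0.77; -0.2 -15.8 -5 0 0.77; -0.2 -15.8 -7.5 0 0.77; -0.2 -15.8 -7.5 0 0.77'
python3 - <<'E'
from h import *
o=robot.get_obs();print(o['time'],loc(o['tool_pos']))
p,d=robot.snapshot("wrist");cv2.imwrite("pics/w10.png",p)
p,d=robot.snapshot("scene");cv2.imwrite("pics/s10.png",p)
E
```

```text
time: 11.62
tool_pos: [0.4865, 0.1404, 0.127]
ee_rot: [-3.141, -0.029, 0.063]
wrist_force: [1.2, -0.0, 0.9]
width: 0.0216
11.6167 [-0.0923539   0.17123945]
```

View pics/w10.png

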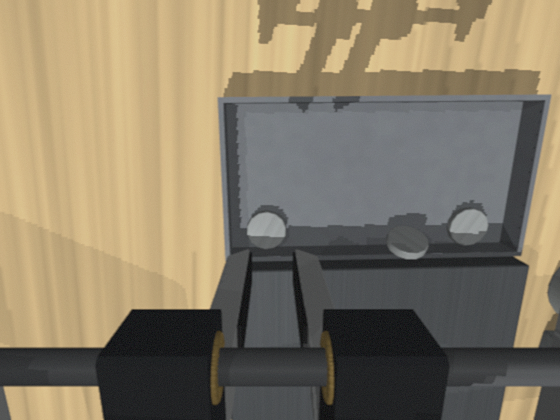

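View pics/s10.png

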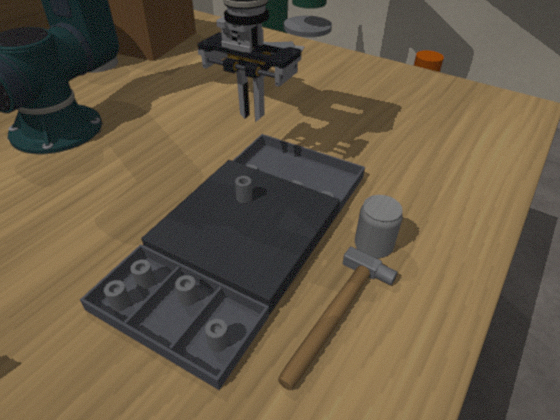

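All three slugs are in the tray, with slug 2 (about (407,240)) still leaning on the near wall. I'll use depth to get its geometry.

```bash
python3 - <<'E'
from h import *
o=robot.get_obs();R=Ro.from_euler('xyz',o['ee_rot']).as_matrix();t=o['tool_pos']
p,d=robot.snapshot("wrist");c=robot.camera_info("wrist");K=np.array(c["K"]);M=np.array(c["mount"])
x0,y0,x1,y1=380,205,440,275
L=[]
for v in range(y0,y1,4):
  row=[]
  for u in (400,408,416):
    z=d[v,u]; q=np.linalg.inv(K)@[u,v,1]*z; q=M[:3,:3]@q+M[:3,3]; w=R@q+t
    row.append("%5.0f %5.0f %5.0f"%(*(loc(w)*1000),w[2]*1000))
  print(v," | ".join(row))
cv2.imwrite("pics/w11z.png",cv2.resize(p[200:280,360:500],None,fx=5,fy=5,interpolation=cv2.INTER_CUBIC))
E
```

```text
205    19   177     4 |    25   177     4 |    32   178     5
209    19   174     4 |    26   174     4 |    33   174     4
213    19   170     5 |    26   171     5 |    33   170     3
217    20   167     4 |    26   167     6 |    34   167     4
221    20   163     4 |    27   163     4 |    34   163     5
225    20   160     4 |    27   160     5 |    34   160     5
229    19   158     9 |    25   158    10 |    32   158    11
233    17   156    15 |    24   156    15 |    30   156    16
237    15   154    20 |    22   153    19 |    29   153    18
241    14   152    23 |    21   152    24 |    28   151    23
245    13   150    27 |    19   150    28 |    26   150    27
249    12   147    29 |    18   148    32 |    24   148    32
253    13   143    28 |    17   145    34 |    23   146    35
257    14   139    27 |    18   142    34 |    23   143    36
261    16   133    22 |    23   133    22 |    24   138    35
265    14   133    30 |    19   134    32 |    27   133    30
269    11   133    38 |    17   133    38 |    23   133    38
273    10   131    41 |    16   131    41 |    23   131    40
```

View pics/w11z.png

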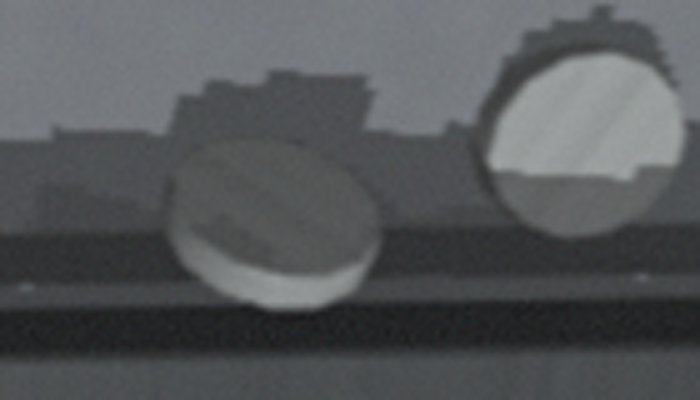

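Slug 2 is inside the tray but leans about 60° against the near rim: its foot is on the floor at ly ≈ 0.154, and its top edge is at ly ≈ 0.138–0.146, z ≈ 0.036. There is plenty of time, so I'll close the fingers, press lightly on the top edge and drag it tray-ward to lay it flat.

```bash
python3 - <<'E'
from h import *
shift(.022,.143,.10)
E
python3 -m inch '2 0.5 0 0 1; 5 1.5 0 0 1; 8 2.5 0.5 0 1; 10.5 2.8 1.5 0 1; 11.4 2.8 2.7 0 1; 11.4 2.8 2.7 0 1; 11.4 2.8 2.7 0 1; 11.4 2.8 2.7 0 1'
python3 - <<'E'
from h import *
shift(.022,.143,.045); shift(.022,.143,.036)
p,d=robot.snapshot("wrist");cv2.imwrite("pics/w12.png",p)
E
```

```text
to (0.022, 0.143, 0.1) shift cm [11.76  2.84  2.24] spin 0.003
time: 12.43
tool_pos: [0.5975, 0.119, 0.0943]
ee_rot: [3.141, -0.015, 0.063]
wrist_force: [1.2, 0.5, 0.5]
width: 0.0005
to (0.022, 0.143, 0.045) shift cm [0.41 0.03 4.94] spin 0.003
to (0.022, 0.143, 0.036) shift cm [0.4  0.03 5.84] spin 0.003
```

View pics/w12.png

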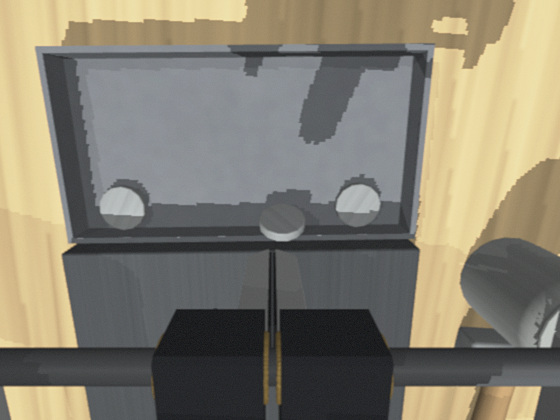

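```bash
python3 -m inch '0.4 0 2.5 0 1; 0.4 0 4.4 0 1; 0.4 0 5 0 1; 0.4 0 5.2 0 1; 0.4 0 5.2 0 1'
python3 -m inch '0 0 0.2 0 1; 0 0 0.35 0 1; 0 0 0.35 0 1'
python3 -c "
from h import *
shift(.022,.143,.036)"
```

```text
time: 12.9
tool_pos: [0.6023, 0.1197, 0.0438]
ee_rot: [3.141, -0.017, 0.064]
wrist_force: [-0.7, -0.3, 0.4]
width: 0.0005
time: 13.15
tool_pos: [0.6029, 0.1198, 0.0414]
ee_rot: [3.141, -0.019, 0.064]
wrist_force: [0.4, 0.2, 0.2]
width: 0.0005
to (0.022, 0.143, 0.036) shift cm [-0.07  0.07  0.54] spin 0.004
```

```bash
python3 -m inch '0 0 0.3 0 1; 0 0 0.3 0 1; 0 0 0.3 0 1'
python3 -m inch '0 0 0.2 0 1; 0 0 0.2 0 1; 0 0 0.2 0 1'
python3 -m inch '0 0 0.1 0 1; 0 0 0.15 0 1; 0 0 0.15 0 1'
```

```text
time: 13.4
tool_pos: [0.603, 0.1198, 0.0384]
ee_rot: [3.141, -0.018, 0.064]
wrist_force: [-0.6, -0.2, -0.1]
width: 0.0003
time: 13.65
tool_pos: [0.6034, 0.1198, 0.037]
ee_rot: [3.142, -0.02, 0.064]
wrist_force: [-0.6, 0.2, 2.9]
width: 0.0005
time: 13.9
tool_pos: [0.6039, 0.1199, 0.0366]
ee_rot: [3.142, -0.021, 0.064]
wrist_force: [-0.9, 1.0, 5.8]
width: 0.0004
```

Contact at z ≈ 0.037 with about 6 N. Now I'll drag it tray-ward.

```bash
python3 -m inch '0 -0.2 0.1 0 1; 0 -0.5 0.1 0 1; 0 -0.8 0.1 0 1; 0 -1.1 0.1 0 1; 0 -1.1 0.1 0 1'
python3 - <<'E'
from h import *
p,d=robot.snapshot("wrist");cv2.imwrite("pics/w13.png",cv2.resize(p[150:300,150:400],None,fx=3,fy=3))
E
```

```text
time: 14.32
tool_pos: [0.605, 0.1316, 0.0379]
ee_rot: [-3.141, -0.026, 0.064]
wrist_force: [0.3, 0.9, 8.3]
width: 0.0007
```

View pics/w13.png

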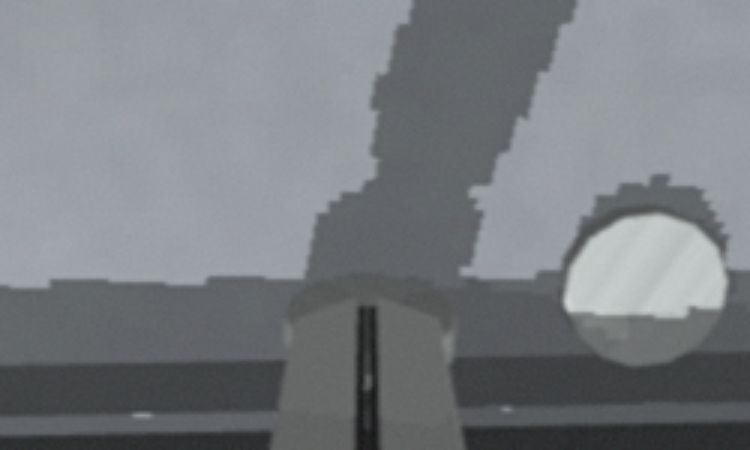

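The slug's top edge is following the fingers and the disc is nearly upright; continue.

```bash
python3 -m inch '0 -0.3 0 0 1; 0 -0.7 0 0 1; 0 -1.1 0 0 1; 0 -1.6 0 0 1; 0 -2 0 0 1; 0 -2 0 0 1'
python3 - <<'E'
from h import *
p,d=robot.snapshot("wrist");cv2.imwrite("pics/w14.png",p)
E
```

```text
time: 14.87
tool_pos: [0.603, 0.1525, 0.037]
ee_rot: [-3.141, -0.024, 0.065]
wrist_force: [-0.4, 0.0, 0.4]
width: 0.0007
```

View pics/w14.png

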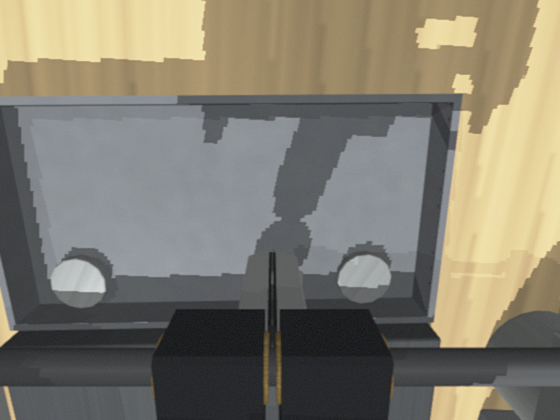

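```bash
python3 -m inch '0 0 -1.5 0 1; 0 0 -4.5 0 1; 0 0 -8 0 1; 0 0 -8 0 1; 0 0 -8 0 1'
python3 - <<'E'
from h import *
p,d=robot.snapshot("wrist");cv2.imwrite("pics/w15.png",p)
E
```

```text
time: 15.33
tool_pos: [0.6029, 0.152, 0.1201]
ee_rot: [-3.141, -0.03, 0.065]
wrist_force: [-0.1, 0.2, 1.1]
width: 0.0007
```

View pics/w15.png

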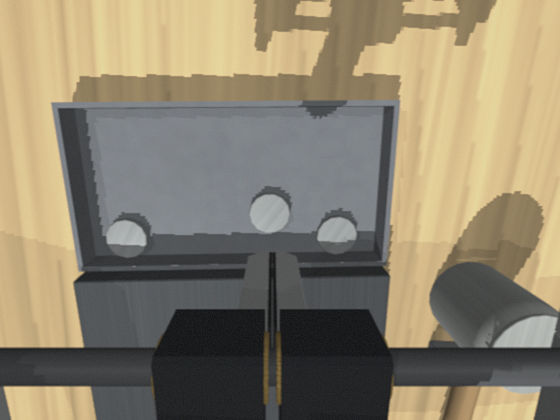

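All three slugs are now flat in the tray, at (127,237), (270,212) and (337,232). I'll retreat up and to the +y side, then check with the top camera.

```bash
python3 -m inch '0 0 -3 0 1; -2 -2 -6 0 1; -5 -5 -9 0 1; -9 -8 -9 0 1; -13 -11 -9 0 1; -17 -14 -9 0 1; -21 -17 -9 0 1; -25 -20 -9 0 1; -29 -24 -9 0 1; -33 -28 -9 0 1; -36 -32 -9 0 1; -38 -34 -9 0 1; -38 -34 -9 0 1; -38 -34 -9 0 1; -38 -34 -9 0 1'
python3 - <<'E'
from h import *
p,d=robot.snapshot("top");cv2.imwrite("pics/t16.png",p)
for c,s in blobs(p): print("top",c,s[4],ray("top",*c,.048).round(4), loc(ray("top",*c,.012)).round(3))
print("bush",loc(ray("top",285.8,259.3,.082)).round(4))
p,d=robot.snapshot("scene");cv2.imwrite("pics/s16.png",p)
E
```

```text
time: 16.63
tool_pos: [0.1929, 0.4681, 0.1953]
ee_rot: [3.14, -0.021, 0.072]
wrist_force: [0.4, -0.8, 0.1]
width: 0.0004
top [280.2 129.7] 506 [0.7996 0.0192 0.048 ] [0.225 0.03 ]
top [246.7 128. ] 1078 [0.8041 0.0823 0.048 ] [0.234 0.096]
top [177.  208.8] 268 [0.6525 0.2117 0.048 ] [0.084 0.24 ]
top [285.4 259. ] 147 [0.5569 0.015  0.048 ] [-0.029  0.041]
bush [-0.0313  0.0421]
```

View pics/t16.png

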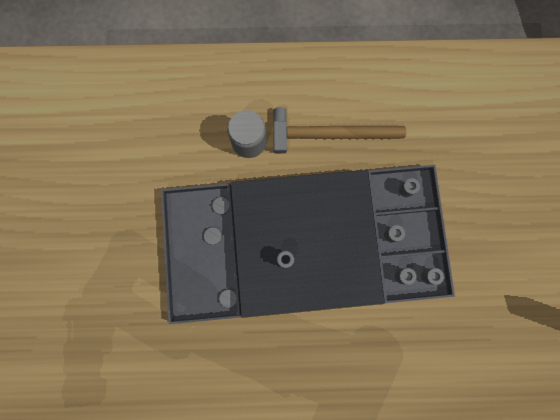

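View pics/s16.png

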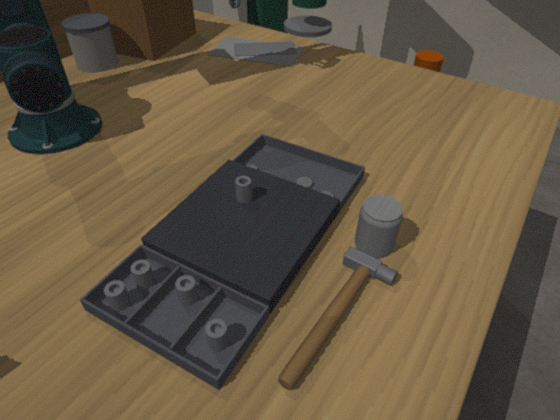

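The top view shows the three slugs in the tray at (220,206), (212,236) and (227,298). The bush (285,259), hammer (280,130) and tin (247,128) are where they started, and the hand is clear, so I'm handing in.

```bash
python3 -c "
from bench import robot
print(robot.close_job())"
```

```text
the job is handed in; nothing more can be done
None
```

I swept all three slugs over the plate's +y edge into the scrap tray, pushing each between slightly opened fingertips, and handed the job in at about 17 s. I pushed slug 2 first, then slug 1, then slug 3.

- **Slug 2:** it first came to rest leaning against the tray's near wall. I pressed its top edge with closed fingertips (about 8 N at the readings I took) and dragged it until it fell flat, without gripping or lifting it.
- **Last checks:** the final top and scene pictures show all three slugs in the tray. The wrist view just before showed them lying flat. The bush, hammer and tin are within about 0.1 pixel of where they started in the top view. The parts box looks as it did at the start, and the arm was back near its starting position, clear of everything.

No check failed or disagreed at the end. The two cameras differed by about 2 mm in the first slug measurements, which is within their stated calibration.

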